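Shut the genkan shelf drawer past its spring catch

TASK

Shut the little sideways drawer on the shelf: press the long spring catch bar in front of it down with a fingertip and, keeping the bar down, push the drawer by the upright tab until it is fully home past the catch's tooth. Then let go of the bar so that the catch springs up behind the tab's arm, and move clear. Push only: do not grip the tab, do not touch or lift the key fob in the drawer, and leave everything else on the shelf where it is.

Things in the scene. Friction and masses are not known exactly. Their poses are not given: they have to be found in the camera images.
- unit: The drawer unit, fixed: base 210 x 360 x 5 mm with a low white laminate shelf (top board 60 mm high) over its +y part; the drawer slides in under it. Origin on the shelf surface. Axes of the unit, shared by the points below: +y is the way the drawer shuts, +x points from the catch bar in front to the drawer, z up.
- drawer (a joint): How far the grey open-topped drawer (122 x 160 mm, rim 48 mm above the surface) is pushed in, m: 0 = fully open, 0.095 = home against its stop. It slides at about 1 N. At 0.066 its arm is stopped by the catch's tooth unless the catch is down; from 0.090 on the arm has passed the tooth.
- catch (a joint): How far the catch bar is pressed down, m: 0 = up, 0.014 = fully down on its stop. A spring pushes it up: about 3 N to start, 8 N fully down. The tooth clears the drawer's arm from 0.009 on. Bar and tooth go down together wherever along the bar it is pressed.
- tab_back (a point): Centre of the rear (-y) face of the drawer's upright grey tab: the face to push on. The tab is 30 mm wide (x), 12 mm thick (y, all to +y of this point) and 35 mm high, and stands over the bar, its lower edge 4 mm above the bar when that is up. It moves with the drawer. An 8 mm high arm at its lower edge joins it to the drawer on the +x side.
- bar_top (a point): Point on the flat top of the aluminium catch bar, half-way along it; press anywhere on the line through it along y. The bar is 195 mm long (y, 97 mm to either side of this point) and 30 mm wide (x), its top 36 mm above the shelf surface when up, and runs below the tab. The unit's drawer and top board begin 43 mm to +x of this line.
- tooth_top (a point): Centre of the top of the catch's tooth, an aluminium block 14 mm (x) by 12 mm (y) rising 13 mm above the bar's top on its drawer side, 28 mm to +x of the pressing line (its near side 21 mm from that line), in the path of the tab's arm. It moves with the catch.
- key_fob: Aluminium key fob, 24 x 32 x 9 mm, lying in the drawer; origin at the centre of its underside. It rides along and must not be touched or lifted.
- phone: Black smartphone, 72 x 150 x 8 mm, face-down on the top of the shelf unit; origin at the centre of its underside. Leave it.
- power_bank: Grey power bank, 70 x 140 x 16 mm, lying in front of the unit; origin at the centre of its underside. Leave it.
- earbud_case: White earbud case, 46 x 60 x 26 mm, lying in front of the catch bar; origin at the centre of its underside. Leave it.
- tray: White ceramic tray, 120 mm across, 22 mm high, on the shelf to the left; origin under its centre. Leave it.
- glasses_case: Brown glasses case, 65 x 160 x 40 mm, to the right; origin at the centre of its underside. Leave it.
- spray: Clear spray bottle, 48 mm across, 130 mm high, at the back right; origin under its centre. Leave it.

How it is judged:
On the way, in this order (a step that is already met when the one before it is completed fails the run):
1. the catch is pressed down by the fingers while the drawer is still in front of the tooth (value of joint catch above 0.0088 m and contact force between the fingers and catch above 1 N and value of joint drawer below 0.068 m), for 0.1 s.
2. the drawer's arm passes over the tooth while the fingers keep the catch down (value of joint catch above 0.008 m and contact force between the fingers and catch above 0.5 N and value of joint drawer between 0.07 and 0.0895 m), for 0.04 s.
At the end, for the whole second after the job is handed in: The drawer is home (joint above 0.0885 m) and at rest, with the catch sprung fully up behind its arm (joint under 0.002 m), the key fob still lying in the drawer (value of joint drawer above 0.0885 m and value of joint catch below 0.002 m and velocity of joint drawer below 0.01 m/s and height (world z) of key_fob between 0.008 and 0.03 m and horizontal distance between key_fob and tab_back below 0.25 m); the robot touches nothing.
It fails at once if the tab was gripped from both sides (contact force between the fingers and drawer_c0 above 1 N and contact force between the fingers and drawer_c1 above 1 N).
It fails at once if the key fob was touched by the robot (contact force between any of the arm, the fingers and key_fob above 0.5 N).
It fails at once if the key fob was lifted out of the drawer (height (world z) of key_fob above 0.04 m).
It fails at once if a bystander (phone, power bank, earbud case, tray, glasses case, spray bottle) was moved or lifted by more than 15 mm (distance of any of phone, power_bank, earbud_case, tray, glasses_case, spray from where it was at the start of the episode above 0.015 m).
It also fails if it takes over 35 s, if anything falls off the work surface, if the arm or the gripper's body presses on something with over 40 N, if the wrist force passes 120 N, or if a joint passes its speed limit or range.

ROBOT

A 6-joint arm with a two-finger parallel gripper is mounted at the origin on the work surface. World frame = base frame: x ahead of the robot, y to its left, z up, the work surface at z = 0. Lengths are in m, angles in rad, forces in N, time in s.
With the tool pointing down it reaches from about 0.325 to 0.75 m from the base axis. Payload 7.6 kg.
Tool frame: the origin (TCP) lies between the finger pads; the fingertips stand 11 mm ahead of it and the grasp point (between the pads) lies 8 mm behind it (env.nose_length is the distance from the TCP to the fingertips, in m); z points along the fingers, x is the direction in which the jaws open and shut, and the axes are right-handed (so a half turn about z gives the same grasp; the last joint's range is limited). The gripper opens to 85 mm and grips with 20 to 120 N. Pads are 22 mm wide; open, the fingers measure 114 mm over their backs; the gripper's body (76 mm by 85 mm) begins 54 mm behind the grasp point. The pads swing forward as they close: fully open they stand 13 mm farther back than shut.
Start: joints at [1.28, 0.052, 1.401, -0, 1.689, -0.07], TCP at [0.115, 0.512, 0.242] pointing down, gripper open.
Joint ranges: [-2.9, 2.9], [-0.91, 2.17], [0.12, 2.37], [-1.06, 4.2], [0.26, 2.73], [-2.93, 2.93]. Speed limits (rad/s): [2.57, 2.57, 3.01, 3.14, 3.14, 3.14].

INTERFACE

Orientations are given as a unit quaternion [w, x, y, z].
In Python, from rig import env gives the robot as it stands.
- The arm moves only by the tool jog_arm, never from a script. Its argument "series" is a list of rows, each an object with "gripper": the opening in per cent of the stroke, from 0 (shut) to 100 (fully open); "translation": the shift along the tool's x, y, z in mm, a list of three; "twist": the turn, a rotation vector about the tool's x, y, z in degrees, a list of three. A call has 1 to 8 rows; each row shifts and turns the commanded pose from where the row before left it, along the tool's axes as they then stand; what a row does not reach is not made up. A row lasts 1/8 s, in which the tool goes at most 62.5 mm and 10.7 degrees, less where a joint would pass 70% of its speed; a pose out of reach is approached as far as the arm can. A call with a gripper value outside its range is refused whole. The fingers move at their own pace and stop on an object; "grip_force" is the grip in N (left out, the last holds). Time passes only in rows, so rows that do not move let the fingers close. It gives the time, the measured TCP pose, the force and the opening at its end, in the units of the state.
- env.read_state(): the state, without advancing time (a new reading comes with each control period).
- env.get_image(name): name is "side" or "top"; returns the picture (420x560x3 uint8, red, green, blue); there is no depth.
- env.calibration(name): a dict with "intrinsics" (3x3 intrinsics, pixels), "eye" and "attitude" of the camera in the world. Camera axes: x right, y down, z forward; pixel columns grow to the right and rows downward; lengths in m; the calibration is good to about 2 mm. A picture is of the moment at which its call begins. calibration takes no time and is no camera call.
- env.sign_off(): hands the job in, once; it reports no verdict.
The state is a dict: "time": time; "joint_positions": joint angles; "joint_velocities": joint speeds; "tau": joint torques, N m; "position": TCP position; "tool_rot": TCP orientation; "ft_force": force on the tool from outside, world axes, zero at the start; "ft_torque": the same for the moment, N m; "width": finger opening in m.
Only numpy, scipy, OpenCV 4.12 (cv2) and the standard library are available. Lean on these libraries where they do the work, as an engineer would, in place of code of your own. Each camera call takes 0.05 s, during which the arm holds its last target.

## Working session

There is one attempt and no reset: what is moved stays moved. The work goes in short steps, Python scripts to look and compute and a tool call to move; the robot and the scene stay as the last step left them, time stands still between calls to the robot, and variables do not carry over. Pictures are saved under pics/ and viewed, and the job is handed in when it is done.

Besides the shell and the picture viewer there is one more tool, called after "Call:" as name(argument=value, ...), one argument or row to a line, values as JSON. jog_arm: Moves the arm, as the interface text tells. Its arguments: {"type":"object","properties":{"series":{"type":"array"},"grip_force":{"type":"number"}},"required":["series"]}

```bash
mkdir -p pics; ls; python3 - <<'E'
from rig import env
import cv2
for n in("side","top"):
    im=env.get_image(n); cv2.imwrite(f"pics/{n}0.png",cv2.cvtColor(im,cv2.COLOR_RGB2BGR)); print(n,env.calibration(n))
print(env.read_state(), env.nose_length)
E
```

```text
pics
side {'intrinsics': array([[535.51584012,   0.        , 287.76482238],
       [  0.        , 535.51584012, 213.13257396],
       [  0.        ,   0.        ,   1.        ]]), 'eye': array([0.09016666, 1.10685901, 1.25561767]), 'attitude': array([ 0.08274364, -0.20300111,  0.90479808, -0.36508147])}
top {'intrinsics': array([[471.92514609,   0.        , 277.21103712],
       [  0.        , 471.92514609, 202.11882908],
       [  0.        ,   0.        ,   1.        ]]), 'eye': array([0.46630513, 0.06520391, 1.24098781]), 'attitude': array([ 0.04027216, -0.70191909,  0.70969296, -0.04498492])}
{'time': 0.1, 'joint_positions': array([ 1.27968746e+00,  5.27557623e-02,  1.40162480e+00,  3.54601450e-05,
        1.68861665e+00, -7.02888686e-02]), 'joint_velocities': array([ 0.00052422, -0.00045124, -0.00433356, -0.00328311,  0.00072605,
        0.00163767]), 'tau': array([ 7.55833426e-04, -3.82578707e+01, -3.60987961e+01, -8.49091498e-05,
        4.78568516e-03,  4.33561991e-05]), 'position': array([0.11487903, 0.51201266, 0.24156526]), 'tool_rot': array([ 3.84770120e-04,  7.80712860e-01,  6.24889540e-01, -5.87757228e-04]), 'ft_force': array([0.31849356, 0.13077519, 0.3163582 ]), 'ft_torque': array([-0.0268944 , -0.00276893, -0.01572307]), 'width': 0.0850146761146598} 0.011
```

View pics/top0.png

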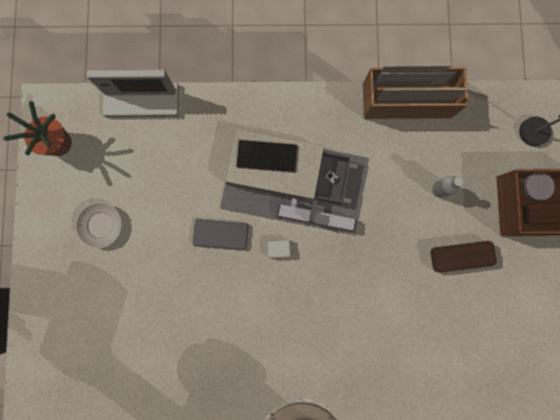

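View pics/side0.png

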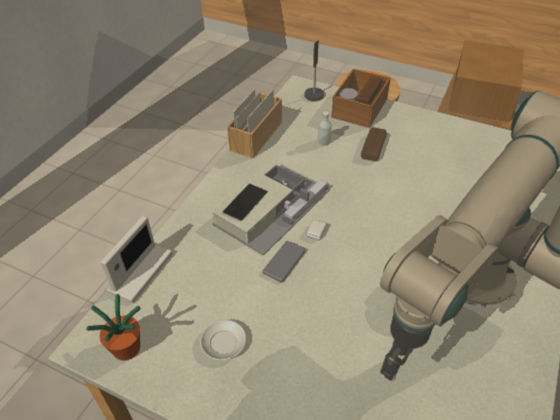

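```bash
python3 - <<'E'
import cv2
im=cv2.imread("pics/top0.png");cv2.imwrite("pics/topc.png",cv2.resize(im[120:300,240:480],None,fx=3.3,fy=3.3,interpolation=cv2.INTER_CUBIC))
im=cv2.imread("pics/side0.png");cv2.imwrite("pics/sidec.png",cv2.resize(im[120:300,100:340],None,fx=3.3,fy=3.3,interpolation=cv2.INTER_CUBIC))
E
```

```text
(no output)
```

View pics/topc.png

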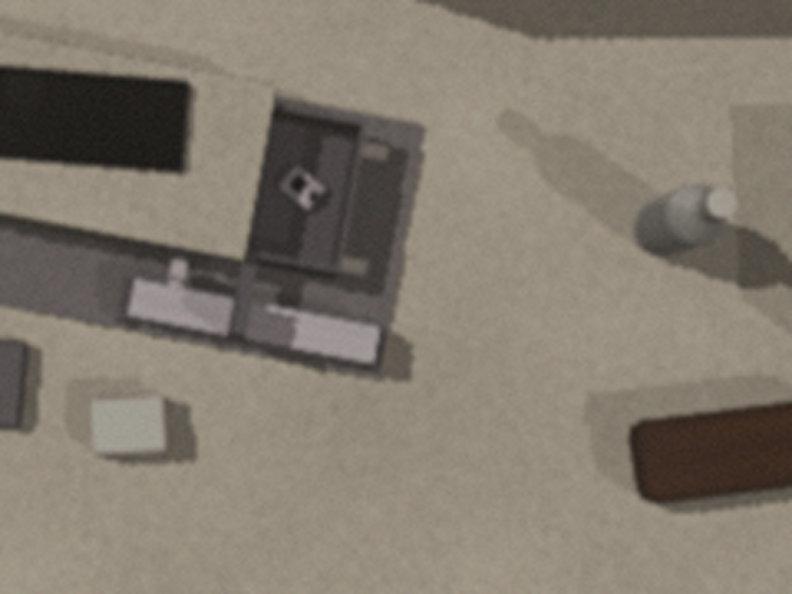

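View pics/sidec.png

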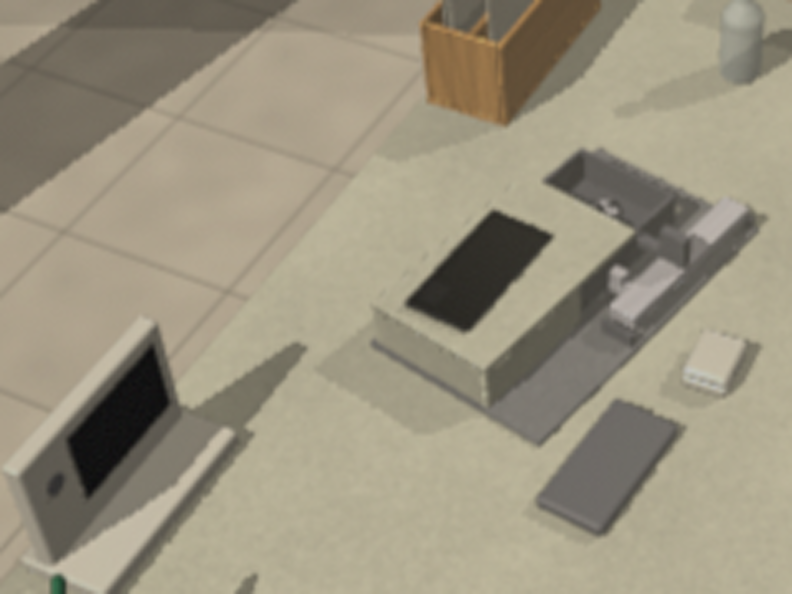

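```bash
cat > h.py <<'E'
import numpy as np
from scipy.spatial.transform import Rotation as R
from rig import env
def cam(n):
    c=env.calibration(n); q=np.array(c['attitude']); return c['intrinsics'],c['eye'],R.from_quat(q,scalar_first=True).as_matrix()
def ray(n,px,z):
    K,e,A=cam(n); d=A@np.linalg.solve(K,[px[0],px[1],1]); return e+d*(z-e[2])/d[2]
def proj(n,p):
    K,e,A=cam(n); v=K@(A.T@(np.asarray(p)-e)); return v[:2]/v[2]
E
python3 - <<'E'
import cv2
im=cv2.imread("pics/top0.png");cv2.imwrite("pics/topd.png",cv2.resize(im[185:245,270:370],None,fx=8,fy=8,interpolation=cv2.INTER_CUBIC))
im=cv2.imread("pics/side0.png");cv2.imwrite("pics/sided.png",cv2.resize(im[160:235,260:350],None,fx=8,fy=8,interpolation=cv2.INTER_CUBIC))
E
```

```text
(no output)
```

View pics/topd.png

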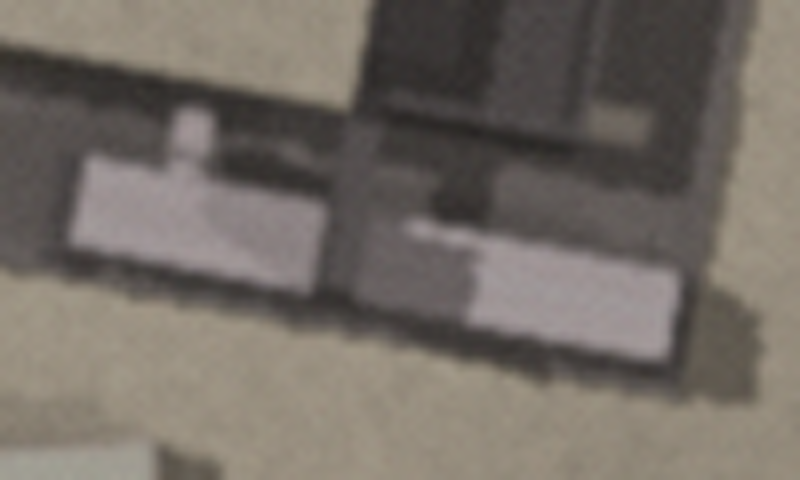

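View pics/sided.png

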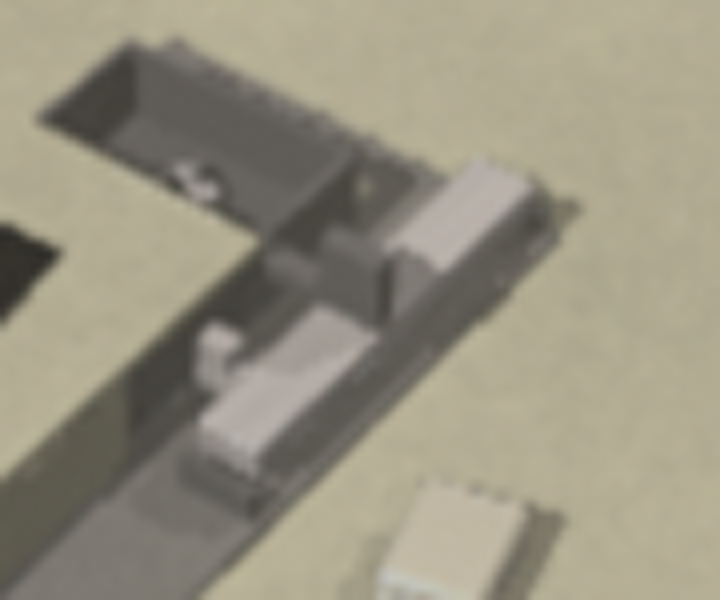

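```bash
python3 - <<'E'
from h import *
def t(c): return ((c[0]+.5)/8-.5+270,(c[1]+.5)/8-.5+185)
LU,LL,RL,RU=[ray("top",t(c),.036)[:2] for c in [(85,155),(68,248),(670,360),(684,268)]]
print(LU,LL,RL,RU)
L=(LU+LL)/2;Rr=(RL+RU)/2; y=(L-Rr);print("len",np.linalg.norm(y),np.linalg.norm(LU-LL));y/=np.linalg.norm(y);c=(L+Rr)/2
x=np.array([y[1],-y[0]]);print("c",c,"y",y,"x",x, "yaw",np.degrees(np.arctan2(y[1],y[0])))
w=(LU-LL+RU-RL);print("yaw from x",np.degrees(np.arctan2(w[1],w[0])))
for nm,px,z in [("tooth",(194,125),.049),("tabFrontLow",(318,293),.075),("tabBackLow",(355,297),.075),("tabBackHi",(378,205),.075)]:
    p=ray("top",t(px),z)[:2]-c; print(nm,p@x,p@y)
def s(p): 
    q=proj("side",p); return (q-[260,160]+.5)*8
for nm,a,b,z in [("LL",-.015,.0975,.036),("RL",-.015,-.0975,.036),("LU",.015,.0975,.036),("RU",.015,-.0975,.036)]:
    print(nm,s(np.r_[c+a*x+b*y,z]))
for v in (-.02,-.01,0,.01):
    print(v,s(np.r_[c-.015*x+v*y,.075]),s(np.r_[c-.015*x+v*y,.04]))
E
```

```text
[0.60755472 0.04872566] [0.57761272 0.05453668] [ 0.53960325 -0.13742196] [ 0.56904133 -0.14282205]
len 0.19553316021876993 0.03050067561996753
c [ 0.573453   -0.04424542] y [0.19567744 0.98066831] x [ 0.98066831 -0.19567744] yaw 78.71569970594274
yaw from x -10.691733313258974
tooth 0.0295959532764207 0.06539635836537647
tabFrontLow -0.018273003480610454 0.018647747480620896
tabBackLow -0.017374769312268022 0.007162883469047524
tabBackHi 0.012147631287914745 0.005159435868784535
LL [254.88580153 459.1191939 ]
RL [531.21397381 187.62036792]
LU [193.8291105  426.42664153]
RU [471.92427512 158.7678735 ]
-0.02 [428.60565771 221.82171876] [425.81321588 284.44547177]
-0.01 [414.36443793 235.59782683] [411.76923169 298.22247136]
0 [400.03046652 249.4636573 ] [397.63510885 312.08789601]
0.01 [385.60283439 263.42008957] [383.40997676 326.04259976]
```

Call:
jog_arm(
  series=[
    {"gripper":0,"translation":[0,0,0],"twist":[0,0,-1.5]},
    {"gripper":0,"translation":[-38,43,0],"twist":[0,0,0]},
    {"gripper":0,"translation":[-38,43,0],"twist":[0,0,0]},
    {"gripper":0,"translation":[-38,43,0],"twist":[0,0,0]},
    {"gripper":0,"translation":[-38,43,0],"twist":[0,0,0]},
    {"gripper":0,"translation":[-38,43,0],"twist":[0,0,0]},
    {"gripper":0,"translation":[-38,43,0],"twist":[0,0,0]},
    {"gripper":0,"translation":[-38,43,0],"twist":[0,0,0]},
  ],
)

```text
time: 1.1
position: [0.3596, 0.1914, 0.2424]
tool_rot: [0.0, 0.772, 0.636, 0.0]
ft_force: [0.3, -0.2, -0.5]
width: 0.0006
```

Call:
jog_arm(
  series=[
    {"gripper":0,"translation":[-38,43,0],"twist":[0,0,0]},
    {"gripper":0,"translation":[-38,43,0],"twist":[0,0,0]},
    {"gripper":0,"translation":[-38,43,0],"twist":[0,0,0]},
    {"gripper":0,"translation":[-38,43,0],"twist":[0,0,0]},
    {"gripper":0,"translation":[-38,43,0],"twist":[0,0,0]},
    {"gripper":0,"translation":[0,0,0],"twist":[0,0,0]},
  ],
)

```text
time: 1.85
position: [0.5339, -0.0378, 0.2406]
tool_rot: [-0.001, 0.774, 0.634, -0.001]
ft_force: [-0.7, 0.1, -1.0]
width: -0.0002
```

```bash
cat >> h.py <<'E'
c0=np.array([.5735,-.0442]); th=np.radians(78.9); Y=np.array([np.cos(th),np.sin(th)]); X=np.array([Y[1],-Y[0]])
def rep():
    s=env.read_state(); p=s['position']; M=R.from_quat(s['tool_rot'],scalar_first=True).as_matrix()
    d=p[:2]-c0
    print("t",s['time'],"unit x,y mm",(1e3*np.array([d@X,d@Y])).round(1),"tip z",round(1e3*(p[2]-.011),1),"yaw",np.degrees(np.arctan2(M[1,0],M[0,0])).round(2),"toolz",M[:,2].round(4),"F",s['ft_force'].round(2),"w",s['width'])
E
python3 -c "from h import *;rep()"
```

```text
t 1.85 unit x,y mm [-40.1  -1.3] tip z 229.6 yaw 78.66 toolz [-0.0026 -0.     -1.    ] F [-0.72  0.09 -0.98] w -0.00016390985850714515
```

Call:
jog_arm(
  series=[
    {"gripper":0,"translation":[-17,19,0],"twist":[0,0,0]},
    {"gripper":0,"translation":[-17,19,0],"twist":[0,0,0]},
    {"gripper":0,"translation":[0,0,40],"twist":[0,0,0]},
    {"gripper":0,"translation":[0,0,40],"twist":[0,0,0]},
    {"gripper":0,"translation":[0,0,40],"twist":[0,0,0]},
    {"gripper":0,"translation":[0,0,20],"twist":[0,0,0]},
    {"gripper":0,"translation":[0,0,0],"twist":[0,0,0]},
    {"gripper":0,"translation":[0,0,0],"twist":[0,0,0]},
  ],
)

```text
time: 2.85
position: [0.5643, -0.0753, 0.1038]
tool_rot: [0.001, 0.772, 0.635, 0.001]
ft_force: [-0.0, 0.6, 0.3]
width: 0.0
```

```bash
python3 - <<'E'
from h import *
import cv2
rep()
T=env.get_image("top")[:,:,::-1];S=env.get_image("side")[:,:,::-1]
cv2.imwrite("pics/t1.png",cv2.resize(T[170:260,260:380],None,fx=6,fy=6,interpolation=cv2.INTER_CUBIC))
cv2.imwrite("pics/s1.png",cv2.resize(S[140:240,250:370],None,fx=6,fy=6,interpolation=cv2.INTER_CUBIC))
E
```

```text
t 2.85 unit x,y mm [ -3.1 -32.2] tip z 92.8 yaw 78.9 toolz [ 2.1e-03 -3.0e-04 -1.0e+00] F [-0.02  0.62  0.3 ] w 3.0539744863379897e-06
```

View pics/t1.png

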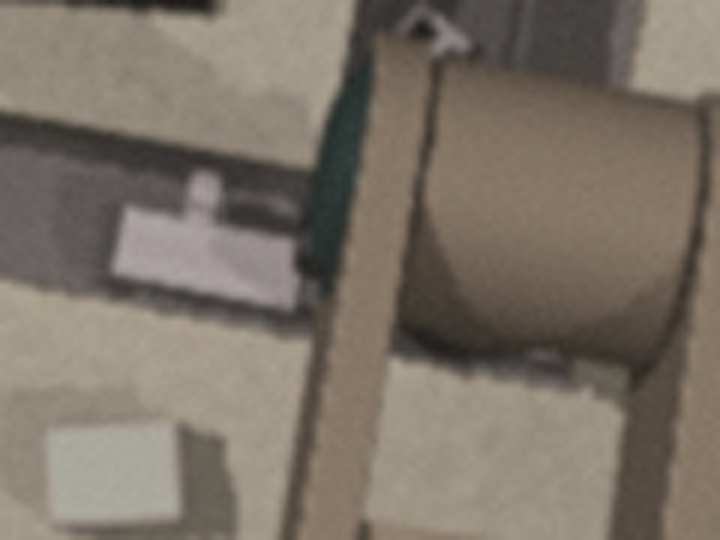

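View pics/s1.png

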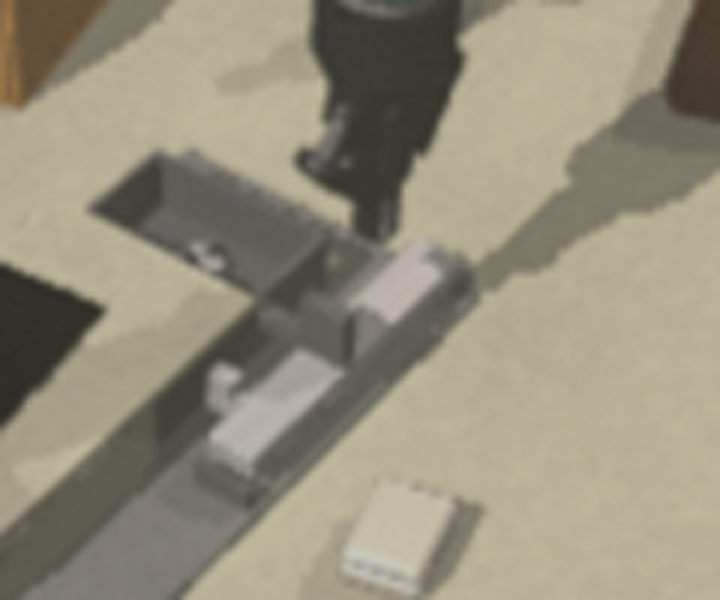

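Call:
jog_arm(
  series=[
    {"gripper":0,"translation":[-8,2,0],"twist":[0,0,0]},
    {"gripper":0,"translation":[0,0,25],"twist":[0,0,0]},
    {"gripper":0,"translation":[0,0,20],"twist":[0,0,0]},
    {"gripper":0,"translation":[0,0,4],"twist":[0,0,0]},
    {"gripper":0,"translation":[0,0,0],"twist":[0,0,0]},
    {"gripper":0,"translation":[0,0,0],"twist":[0,0,0]},
  ],
)

```text
time: 3.7
position: [0.5648, -0.0841, 0.0545]
tool_rot: [0.001, 0.772, 0.635, 0.001]
ft_force: [-0.4, 0.4, 0.4]
width: 0.0001
```

```bash
python3 -c "from h import *;rep()"
```

```text
t 3.7 unit x,y mm [ -0.8 -40.8] tip z 43.5 yaw 78.85 toolz [ 2.e-03 -4.e-04 -1.e+00] F [-0.43  0.41  0.38] w 6.284141289896338e-05
```

Call:
jog_arm(
  series=[
    {"gripper":0,"translation":[0,0,5],"twist":[0,0,0]},
    {"gripper":0,"translation":[0,0,5],"twist":[0,0,0]},
    {"gripper":0,"translation":[0,0,0],"twist":[0,0,0]},
  ],
)

```text
time: 4.08
position: [0.5645, -0.0839, 0.0435]
tool_rot: [0.0, 0.772, 0.635, 0.0]
ft_force: [1.0, 0.7, 4.9]
width: -0.0
```

Call:
jog_arm(
  series=[
    {"gripper":0,"translation":[0,0,4],"twist":[0,0,0]},
    {"gripper":0,"translation":[0,0,4],"twist":[0,0,0]},
    {"gripper":0,"translation":[0,0,0],"twist":[0,0,0]},
  ],
)

```text
time: 4.45
position: [0.5646, -0.084, 0.0356]
tool_rot: [0.0, 0.772, 0.635, 0.0]
ft_force: [-0.4, -0.5, 6.6]
width: -0.0005
```

```bash
python3 -c "from h import *;rep()"
```

```text
t 4.45 unit x,y mm [ -1.1 -40.8] tip z 24.6 yaw 78.85 toolz [ 1.1e-03 -2.0e-04 -1.0e+00] F [-0.42 -0.51  6.61] w -0.000509833546475747
```

Call:
jog_arm(
  series=[
    {"gripper":0,"translation":[0,0,1.5],"twist":[0,0,0]},
    {"gripper":0,"translation":[0,0,0],"twist":[0,0,0]},
    {"gripper":0,"translation":[10,0,0],"twist":[0,0,0]},
    {"gripper":0,"translation":[10,0,0],"twist":[0,0,0]},
    {"gripper":0,"translation":[10,0,0],"twist":[0,0,0]},
    {"gripper":0,"translation":[0,0,0],"twist":[0,0,0]},
  ],
)

```text
time: 5.2
position: [0.5706, -0.0546, 0.0345]
tool_rot: [0.001, 0.772, 0.635, 0.0]
ft_force: [0.0, -1.0, 6.0]
width: -0.0001
```

```bash
python3 - <<'E'
from h import *
import cv2
rep()
S=env.get_image("side")[:,:,::-1]
cv2.imwrite("pics/s2.png",cv2.resize(S[140:240,250:370],None,fx=6,fy=6,interpolation=cv2.INTER_CUBIC))
E
```

```text
t 5.2 unit x,y mm [ -0.8 -10.7] tip z 23.5 yaw 78.87 toolz [ 0.0017 -0.001  -1.    ] F [ 0.04 -0.96  6.03] w -0.00014736615369448966
```

View pics/s2.png

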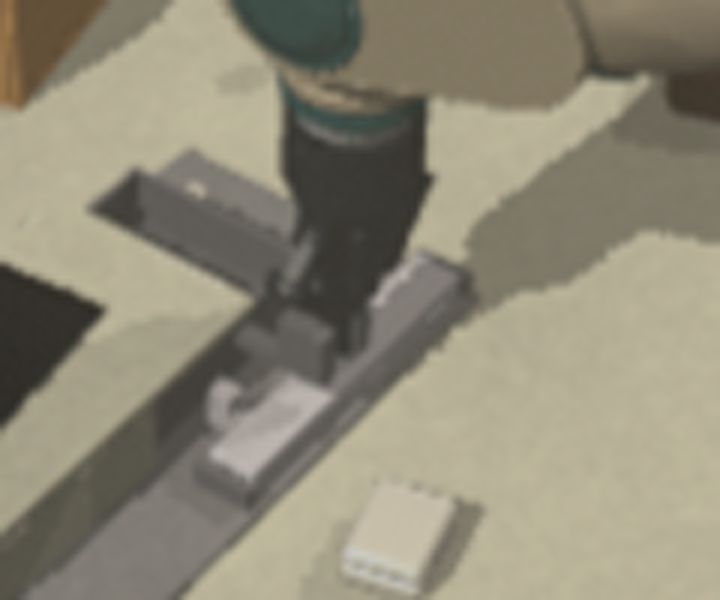

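Call:
jog_arm(
  series=[
    {"gripper":0,"translation":[0,0,1],"twist":[0,0,0]},
    {"gripper":0,"translation":[0,0,0],"twist":[0,0,0]},
    {"gripper":0,"translation":[0,0,0],"twist":[0,0,0]},
  ],
)

```text
time: 5.62
position: [0.5707, -0.0546, 0.0337]
tool_rot: [0.001, 0.772, 0.635, 0.001]
ft_force: [-0.4, -0.8, 7.0]
width: 0.0002
```

```bash
python3 -c "from h import *;rep()"
```

```text
t 5.625 unit x,y mm [ -0.8 -10.8] tip z 22.7 yaw 78.84 toolz [ 2.e-03 -3.e-04 -1.e+00] F [-0.42 -0.79  7.04] w 0.00024324301948749574
```

Call:
jog_arm(
  series=[
    {"gripper":0,"translation":[7,0,0],"twist":[0,0,0]},
    {"gripper":0,"translation":[7,0,0],"twist":[0,0,0]},
    {"gripper":0,"translation":[7,0,0],"twist":[0,0,0]},
    {"gripper":0,"translation":[0,0,0],"twist":[0,0,0]},
  ],
)

```text
time: 6.12
position: [0.5747, -0.0344, 0.0337]
tool_rot: [0.001, 0.772, 0.635, 0.0]
ft_force: [-0.1, -2.2, 7.5]
width: -0.0001
```

Call:
jog_arm(
  series=[
    {"gripper":0,"translation":[5,0,0],"twist":[0,0,0]},
    {"gripper":0,"translation":[5,0,0],"twist":[0,0,0]},
    {"gripper":0,"translation":[5,0,0],"twist":[0,0,0]},
    {"gripper":0,"translation":[5,0,0],"twist":[0,0,0]},
    {"gripper":0,"translation":[0,0,0],"twist":[0,0,0]},
  ],
)

```text
time: 6.75
position: [0.5786, -0.015, 0.0337]
tool_rot: [0.001, 0.773, 0.635, 0.0]
ft_force: [0.1, -3.3, 6.8]
width: 0.0001
```

```bash
python3 - <<'E'
from h import *
import cv2
rep()
S=env.get_image("side")[:,:,::-1]
cv2.imwrite("pics/s3.png",cv2.resize(S[140:240,250:370],None,fx=6,fy=6,interpolation=cv2.INTER_CUBIC))
E
```

```text
t 6.75 unit x,y mm [-0.6 29.6] tip z 22.7 yaw 78.83 toolz [ 0.0019 -0.0017 -1.    ] F [ 0.11 -3.32  6.8 ] w 0.00011322841254608939
```

View pics/s3.png

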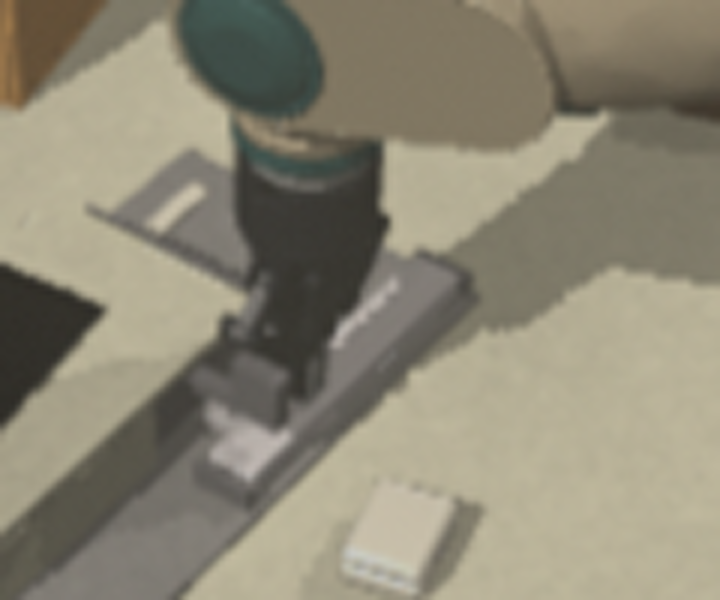

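Call:
jog_arm(
  series=[
    {"gripper":0,"translation":[3,0,0],"twist":[0,0,0]},
    {"gripper":0,"translation":[3,0,0],"twist":[0,0,0]},
    {"gripper":0,"translation":[3,0,0],"twist":[0,0,0]},
    {"gripper":0,"translation":[0,0,0],"twist":[0,0,0]},
  ],
)

```text
time: 7.3
position: [0.5802, -0.0065, 0.0336]
tool_rot: [0.001, 0.773, 0.635, -0.0]
ft_force: [-0.5, -4.5, 7.8]
width: 0.0004
```

Call:
jog_arm(
  series=[
    {"gripper":0,"translation":[2,0,0],"twist":[0,0,0]},
    {"gripper":0,"translation":[2,0,0],"twist":[0,0,0]},
    {"gripper":0,"translation":[0,0,0],"twist":[0,0,0]},
  ],
)

```text
time: 7.68
position: [0.5806, -0.0046, 0.0336]
tool_rot: [0.002, 0.773, 0.634, -0.002]
ft_force: [-4.2, -13.6, 8.8]
width: 0.0001
```

```bash
python3 - <<'E'
from h import *
import cv2
rep()
S=env.get_image("side")[:,:,::-1]
cv2.imwrite("pics/s4.png",cv2.resize(S[170:230,260:330],None,fx=10,fy=10,interpolation=cv2.INTER_CUBIC))
T=env.get_image("top")[:,:,::-1]
cv2.imwrite("pics/t4.png",cv2.resize(T[170:260,260:380],None,fx=6,fy=6,interpolation=cv2.INTER_CUBIC))
E
```

```text
t 7.675 unit x,y mm [-0.7 40.2] tip z 22.6 yaw 78.75 toolz [ 4.0e-04 -5.2e-03 -1.0e+00] F [ -4.21 -13.61   8.81] w 8.431731626441803e-05
```

View pics/s4.png

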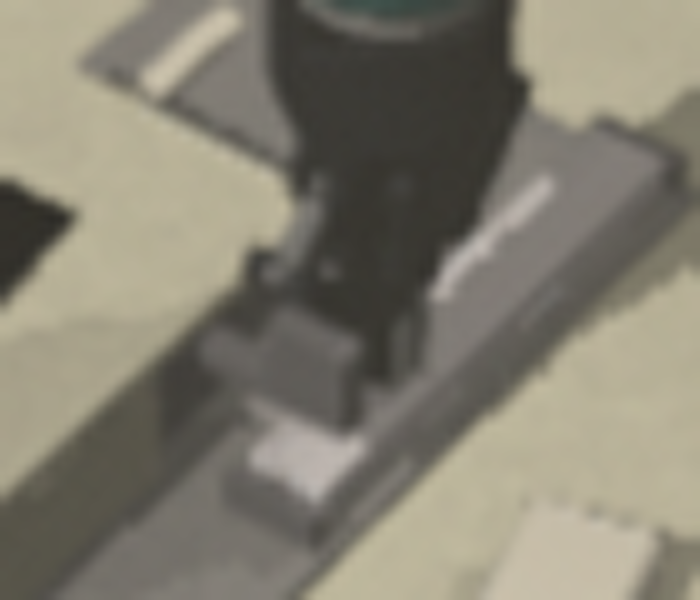

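View pics/t4.png

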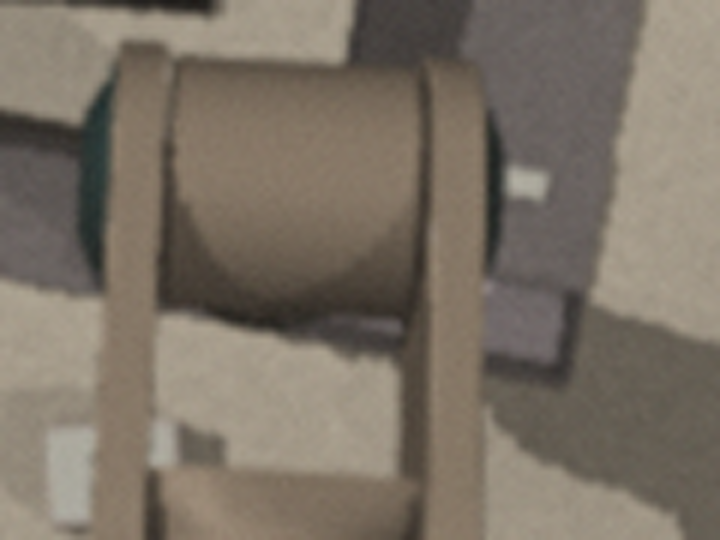

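```bash
python3 - <<'E'
from h import *
for px,z in [((350,428),.040),((352,345),.075),((285,305),.075)]:
    p=ray("side",(px[0]/10-.45+260,px[1]/10-.45+170),z)[:2]-c0; print(p@X*1e3,p@Y*1e3)
E
```

```text
-13.395657076818548 78.62818552699254
-12.449654102702713 76.71489994670797
14.87542570555394 74.81282922605845
```

```bash
python3 - <<'E'
from h import *
import cv2
a=cv2.imread("pics/side0.png")
cv2.imwrite("pics/a.png",cv2.resize(a[180:210,290:320],None,fx=13,fy=13,interpolation=cv2.INTER_CUBIC))
S=env.get_image("side")[:,:,::-1].copy(); cv2.imwrite("pics/side4.png",S)
b=cv2.resize(S[190:220,275:305],None,fx=13,fy=13,interpolation=cv2.INTER_CUBIC)
A=cv2.imread("pics/a.png"); cv2.imwrite("pics/ab.png",np.hstack([A,b]))
# front-low edge project for d travel
for v in (16,18,76,80,84,88):
    q=proj("side",np.r_[c0-.015*X+v/1e3*Y,.040]); q2=proj("side",np.r_[c0-.015*X+v/1e3*Y,.075])
    o=np.array([290,180]) if v<50 else np.array([275,190])
    print(v,(q-o+.5)*13,(q2-o+.5)*13)
E
```

```text
16 [219.13431401 283.53162056] [222.49869963 181.77278197]
18 [214.49652181 288.11299645] [217.79436453 186.35524861]
76 [272.33960608 293.6014702 ] [273.62873593 191.91571272]
80 [262.68687095 303.13678487] [263.83165986 201.45898997]
84 [253.00860514 312.69731965] [254.00827871 211.02789087]
88 [243.30470723 322.28317473] [244.15848637 220.62251875]
```

View pics/ab.png

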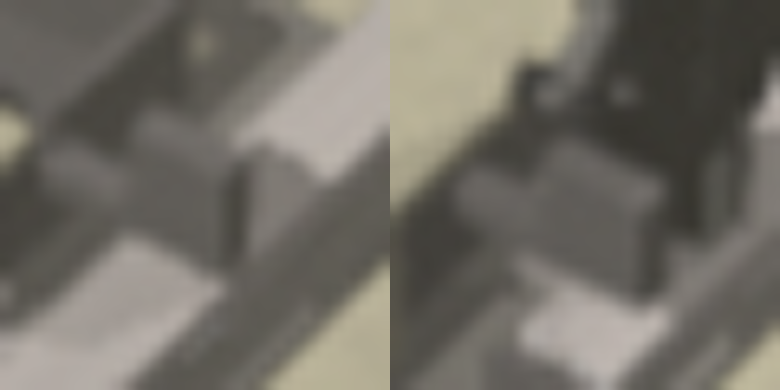

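Call:
jog_arm(
  series=[
    {"gripper":0,"translation":[-5,0,0],"twist":[0,0,0]},
    {"gripper":0,"translation":[0,0,0],"twist":[0,0,0]},
    {"gripper":0,"translation":[0,0,-6],"twist":[0,0,0]},
    {"gripper":0,"translation":[0,0,-6],"twist":[0,0,0]},
    {"gripper":0,"translation":[0,0,-8],"twist":[0,0,0]},
    {"gripper":0,"translation":[0,0,0],"twist":[0,0,0]},
  ],
)

```text
time: 8.57
position: [0.5791, -0.0063, 0.0527]
tool_rot: [-0.0, 0.772, 0.635, -0.0]
ft_force: [-0.1, -0.4, 0.1]
width: 0.0002
```

```bash
python3 -c "from h import *;rep()"
```

```text
t 8.575 unit x,y mm [-1.8 38.3] tip z 41.7 yaw 78.85 toolz [-7.e-04  1.e-04 -1.e+00] F [-0.15 -0.35  0.07] w 0.00023334273868885262
```

Free of contact; lift up and move away for a look.

Call:
jog_arm(
  series=[
    {"gripper":0,"translation":[0,0,-30],"twist":[0,0,0]},
    {"gripper":0,"translation":[0,0,-40],"twist":[0,0,0]},
    {"gripper":0,"translation":[0,0,-40],"twist":[0,0,0]},
    {"gripper":0,"translation":[0,-40,-30],"twist":[0,0,0]},
    {"gripper":0,"translation":[0,-45,0],"twist":[0,0,0]},
    {"gripper":0,"translation":[0,-45,0],"twist":[0,0,0]},
    {"gripper":0,"translation":[0,0,0],"twist":[0,0,0]},
  ],
)

```text
time: 9.45
position: [0.4495, 0.0193, 0.1919]
tool_rot: [-0.001, 0.772, 0.635, -0.001]
ft_force: [1.1, -0.2, 0.2]
width: 0.0001
```

```bash
python3 - <<'E'
from h import *
import cv2
rep()
S=env.get_image("side")[:,:,::-1]
T=env.get_image("top")[:,:,::-1]
cv2.imwrite("pics/s5.png",cv2.resize(S[170:230,260:330],None,fx=8,fy=8,interpolation=cv2.INTER_CUBIC))
cv2.imwrite("pics/t5.png",cv2.resize(T[185:245,270:370],None,fx=8,fy=8,interpolation=cv2.INTER_CUBIC))
cv2.imwrite("pics/t5f.png",T)
E
```

```text
t 9.45 unit x,y mm [-133.9   38.4] tip z 180.9 yaw 78.89 toolz [-2.e-03  2.e-04 -1.e+00] F [ 1.13 -0.18  0.23] w 7.775234048730805e-05
```

View pics/s5.png

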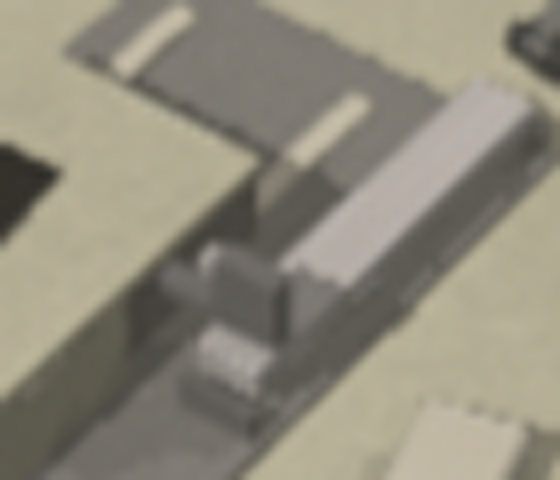

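View pics/t5.png

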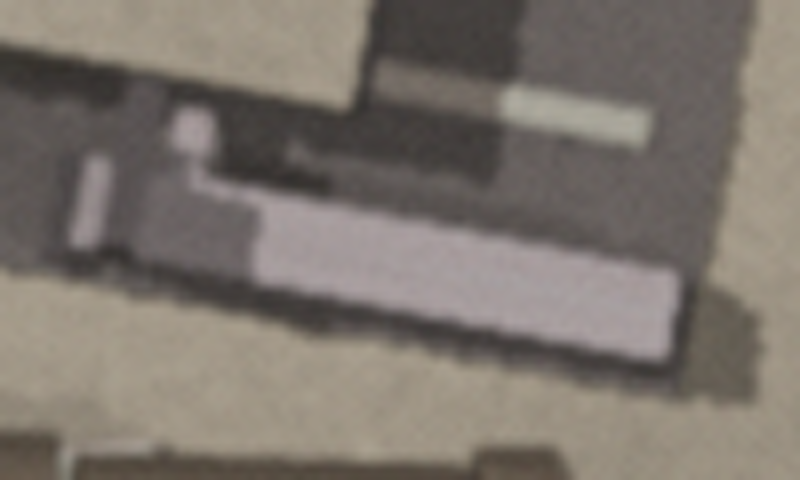

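View pics/t5f.png

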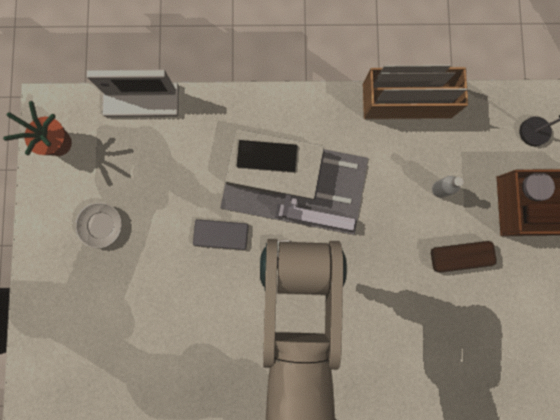

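The top view shows the tab (8x crop x≈105–145) on the +y side of the tooth (192,130). The bar's corners are back at their original pixels, (684,268) and (670,360), so the catch is up. The bystanders in view have not moved, and the arm hides the earbud case from above.

```bash
python3 -c "
from h import *
rep();print(env.sign_off())"
```

```text
t 9.55 unit x,y mm [-131.5   38.4] tip z 181.6 yaw 78.85 toolz [ 0.  0. -1.] F [0.25 0.75 0.05] w -5.782388044674623e-05
the job is handed in; nothing more can be done
None
```

The drawer is shut and the catch has sprung up behind the tab's arm. I handed the job in at 9.6 s, and `sign_off` reports no verdict.

**What I did:** With the gripper shut, I pressed the bar down about 13 mm. I then slid along it, pushing the tab's rear face until the force along y rose to about 14 N at the stop. After that I backed off a few millimetres, lifted so the bar could rise, and moved clear.

**Last checks:**
- **Catch:** the tab and its arm are past the tooth on the home side. The bar's corners are at the same pixels as at the start, so it is fully up.
- **Contact:** the tool force was below 1 N before hand-in, with the fingertips about 180 mm above the surface.
- **Bystanders:** those visible in the last top view had not moved. The arm hid the earbud case from above; the last side view showed it only partly, and nothing came near it.
- **Key fob:** it is now under the shelf board and can't be seen. Nothing came near it.

**Disagreements:**
- **Drawer travel:** I measured 68–71 mm from a start I estimated at about 25 mm. That makes the final drawer position (about 95 mm) uncertain by a few millimetres. One direct reading of the tab's front edge came out nearly 10 mm short, but the force at the stop and the last picture both say it is home.
- **Catch depth:** before I pressed the last millimetre, the force suggested a shallower depth (about 8–10 mm) than the fingertip height did (11–12.5 mm). I pressed deeper before passing the tooth for that reason.

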